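Change a charged battery pack from the charger to the field logger

TASK

The battery pack on the low dark charger is charged. Press the charger's orange catch button so that the pack springs free, slide the pack off, and slide it along the rail on top of the grey field logger until the logger's own catch clicks and holds it. Work gently: do not force the button or ram the pack against its stop, and leave the other things on the bench alone.

Things in the scene. Friction and masses are not known exactly. Their poses are not given: they have to be found in the camera images.
- pack_center (a point): Centre of the battery pack, half-way up: dark grey block, 70 mm long (x), 52 mm high, 0.3 kg, 50 mm wide (y), but 44 mm in its front 20 mm. Take it across y, at or up to 8 mm behind the centre; fingertips lower than 13 mm below the centre meet the guide rails. x points to its leading end (brass contacts), which goes first into a rail; z up.
- pack: The same pack; origin in the middle of its underside, axes as pack_center. The lowest 5 mm is its slide shoe, 61 mm wide. On the logger it meets a sprung terminal block 9 mm before home, which takes 3 to 6 N, and 1 to 4 N more over the catch; it clicks, and 2 mm farther meets a rigid stop. Let go, a caught pack moves back 2 mm at most, an uncaught one 5 mm or more.
- charger: Low dark charger, fixed, 150 x 90 mm, its rail floor 26 mm high. Origin on the bench below charger_rail, same axes. The guide lips stand 10 mm above the rail floor, from x = -25 to 37 mm; before them the floor is open out to x = -60 mm. A pack is out of the lips once it is drawn back 62 mm from home; it can then be lifted.
- charger_rail (a point): Point on the charger's rail floor below the middle of the pack while it is caught there (home). x points along the rail inward, towards the orange button; a pack is drawn off towards -x; z up. From x = 37 to 79 mm stands the latch head, 26 mm above the rail floor.
- charger_button (a point): Centre of the top of the charger's orange catch button, 24 (x) x 30 (y) mm, 36 mm above the rail floor, 60 mm inward of charger_rail; the caught pack's end is 25 mm away and 16 mm higher. It goes down 6 mm against a spring, with 2 to 6 N, to a rigid stop; 4.5 mm down frees the pack, which is then pushed back 9 mm by a sprung terminal block and stays free when the button is let go.
- logger: Grey field logger, fixed case 162 x 124 mm, screen and keys beside the rail. Origin on the bench below logger_rail, same axes. Rail, lips, head, button and open floor have the same sizes as on the charger, at 52 mm height. The shoe has 1.5 mm of play to each side and 1.5 mm upward; the mouth flares 5 mm to each side. Push with less than 25 N.
- logger_rail (a point): Point on the logger's rail floor (52 mm above the bench), on its middle line; x points along the rail inward, the way to slide the pack; z up. Set the pack on the open floor, its middle at x = -62 mm, then slide. The latch head (stop, catch, terminals) is clamped on slots and not shown by this point: home is anywhere from x = -17 to +17 mm and must be felt.
- tin_large: White moisture tin, 68 mm wide, 38 mm high, origin under its middle. Leave alone.
- tin_middle: White moisture tin, 62 mm wide, 34 mm high, origin under its middle. Leave alone.
- tin_small: White moisture tin, 54 mm wide, 30 mm high, origin under its middle. Leave alone.
- lab_timer: White bench timer, 64 mm square, 17 mm high, origin under its middle. Leave alone.

How it is judged:
On the way, in this order (a step that is already met when the one before it is completed fails the run):
1. the catch is pressed and the pack has sprung back from its home on the charger, still in the charger's rail (x of pack_center in the frame of charger_rail between -0.05 and -0.006 m), for 0.1 s.
2. the pack is off the charger (horizontal distance between pack_center and charger_rail above 0.1 m), for 0.1 s.
3. the pack is in the logger's rail, pressed in against the terminal block (x of pack_center in the frame of logger_rail above -0.02 m and contact force between pack and logger above 10 N), for 0.1 s.
At the end, for the whole second after the job is handed in: The pack is upright in the logger's rail (within 3 mm of its middle line, 0.06 rad of its direction, 20 mm of mean home), held by the catch: with no hand on it the sprung terminals still load it (over 10 N contact force with the logger; uncaught it shows under 8 N); at rest, let go (all of step 3 and x of pack_center in the frame of logger_rail below 0.02 m and y of pack_center in the frame of logger_rail between -0.003 and 0.003 m and angle between the x axis of pack and the x axis of logger, either way round below 0.06 rad and angle between pack's own z axis and vertical below 0.06 rad and linear speed of pack below 0.01 m/s and contact force between the fingers and pack below 0.1 N); the robot touches nothing.
It fails at once if the robot presses or strikes the charger or its button with more than 40 N (contact force between the fingers and charger above 40 N).
It fails at once if the pack is rammed against the logger or its stop with more than 45 N (contact force between pack and logger above 45 N).
It fails at once if the robot presses or strikes the logger with more than 40 N (contact force between the fingers and logger above 40 N).
It fails at once if another thing on the bench (tins, timer) is pushed more than 15 mm (distance of any of tin_large, tin_middle, tin_small, lab_timer from where it was at the start of the episode above 0.015 m).
It also fails if it takes over 64 s, if anything falls off the work surface, if the arm or the gripper's body presses on something with over 40 N, if the wrist force passes 120 N, or if a joint passes its speed limit or range.

ROBOT

A 6-joint arm with a two-finger parallel gripper is mounted at the origin on a cart in front of the work surface, level with it; the furniture and walls round the work are solid. World frame = base frame: x ahead of the robot, y to its left, z up, the work surface at z = 0. Lengths are in m, angles in rad, forces in N, time in s.
With the tool pointing down it reaches from about 0.325 to 0.9 m from the base axis. Payload 3.5 kg.
Tool frame: the origin (TCP) lies on the centre line of the jaws, within the pads' length; the fingertips stand env.tip_reach ahead of it and the grasp point (between the pads) lies 3 mm ahead of it (env.tip_reach is the distance from the TCP to the fingertips, in m); z points along the fingers, x is the direction in which the jaws open and shut, and the axes are right-handed (so a half turn about z gives the same grasp; the last joint's range is limited). The gripper opens to 85 mm and grips with 20 to 120 N. Pads are 22 mm wide; open, the fingers measure 114 mm over their backs; the gripper's body (76 mm by 85 mm) begins 54 mm behind the grasp point. The pads swing forward as they close: fully open they stand 13 mm farther back than shut.
Start: joints at [-1.444, 0.276, -0.026, 1.268, 0, 1.467], TCP at [0.142, -0.609, 0.253] pointing down, gripper open.
Joint ranges: [-3.12, 3.12], [-0.85, 1.88], [-1.08, 1.24], [-1.95, 2.15], [-1.57, 1.53], [-3.14, 3.14]. Speed limits (rad/s): [2.57, 2.57, 3.14, 3.14, 3.14, 3.14].

INTERFACE

Orientations are given as a 3x3 rotation matrix whose columns are the frame's x, y, z axes.
In Python, from workcell import env gives the robot as it stands.
- The arm moves only by the tool step_arm, never from a script. Its argument "rows" is one flat list of numbers, 5 for each row, row after row: the shift along the tool's x, y, z in cm, then the turn about the tool's z in rad, then the closure, from 0 (fully open) to 1 (shut). A call has 1 to 12 rows; each row is the pose to reach, as a shift and turn from the pose commanded when the call began, along the tool's axes at that moment; what a row does not reach only later rows make up. A row lasts 1/8 s, in which the tool goes at most 62.5 mm and 10.7 degrees, less where a joint would pass 70% of its speed; a pose out of reach is approached as far as the arm can. A call with a gripper value outside its range is refused whole. The fingers move at their own pace and stop on an object; "newtons" is the grip in N (left out, the last holds). Time passes only in rows, so rows that repeat a pose let the fingers close. It gives the time, the measured TCP pose, the force and the opening at its end, in the units of the state.
- env.state(): the state, without advancing time (a new reading comes with each control period).
- env.camera(name): name is "side" or "top"; returns a dict with "img" (400x640x3 uint8, red, green, blue), "range_z" (400x640 float32, m along the optical axis (not along the pixel's ray), 0 where there is no reading), "fx", "fy", "cx", "cy" (pixels), "rvec" (rotation vector, rad) and "tvec" (3), from world to camera coordinates, as OpenCV has them. Camera axes: x right, y down, z forward; pixel columns grow to the right and rows downward; lengths in m; the calibration is good to about 2 mm. A picture is of the moment at which its call begins.
- env.sign_off(): hands the job in, once; it reports no verdict.
The state is a dict: "t": time; "q": joint angles; "qvel": joint speeds; "joint_torque": joint torques, N m; "eef_pos": TCP position; "orientation": TCP orientation; "ft_force": force on the tool from outside, world axes, zero at the start; "wrist_torque": the same for the moment, N m; "gripper_width": finger opening in m.
Only numpy, scipy, OpenCV 4.12 (cv2) and the standard library are available. Lean on these libraries where they do the work, as an engineer would, in place of code of your own. Each camera call takes 0.05 s, during which the arm holds its last target. There are 200 camera calls.

## Working session

There is one attempt and no reset: what is moved stays moved. The work goes in short steps, Python scripts to look and compute and a tool call to move; the robot and the scene stay as the last step left them, time stands still between calls to the robot, and variables do not carry over. Pictures are saved under pics/ and viewed, about 8 in all and at most 12, crops included, and the job is handed in when it is done.

Besides the shell and the picture viewer there is one more tool, called after "Call:" as name(argument=value, ...) on one line, values as JSON. step_arm: Moves the arm, as the interface text tells. Its arguments: {"type":"object","properties":{"rows":{"type":"array"},"newtons":{"type":"number"}},"required":["rows"]}

```bash
mkdir -p pics
cat > h.py <<'E'
import numpy as np, cv2
from workcell import env
def cam(n):
    c=env.camera(n); R=cv2.Rodrigues(np.array(c["rvec"],float))[0]; t=np.array(c["tvec"],float).ravel()
    v,u=np.mgrid[0:400,0:640]; z=c["range_z"]
    P=np.stack([(u-c["cx"])/c["fx"]*z,(v-c["cy"])/c["fy"]*z,z],-1)
    W=(P-t)@R; W[z==0]=np.nan
    c.update(R=R,t=t,W=W); return c
def ray(c,u,v,h):
    d=np.array([(u-c["cx"])/c["fx"],(v-c["cy"])/c["fy"],1])@c["R"]; o=-c["R"].T@c["t"]
    return o+d*(h-o[2])/d[2]
E
python3 - <<'E'
from h import *
for n in ("top","side"):
    c=cam(n); cv2.imwrite(f"pics/{n}0.png",c["img"][...,::-1]); np.savez(n+"0.npz",**c)
    print(n,-c["R"].T@c["t"],c["fx"])
s=env.state(); print(s, env.tip_reach)
E
```

```text
top [ 0.43602959 -0.11381508  1.05733793] 383.4239526461017
side [ 0.25618874 -1.01581814  0.49829365] 438.6762259975776
{'t': 0.1, 'q': array([-1.44438496e+00,  2.77094647e-01, -2.77422288e-02,  1.26803039e+00,
       -2.59931507e-05,  1.46738274e+00]), 'qvel': array([ 1.69411812e-05, -2.05202850e-03,  4.28031309e-03,  9.41186203e-04,
        5.25919293e-04,  4.91700487e-04]), 'joint_torque': array([ 3.21210900e-04, -4.46706641e+01,  2.96129090e+01,  8.40725406e-03,
       -2.00422669e-04,  5.83983422e-06]), 'eef_pos': array([ 0.14226952, -0.60790271,  0.25224879]), 'orientation': array([[ 2.27806817e-01, -9.73706307e-01, -2.86879171e-04],
       [-9.73704165e-01, -2.27806920e-01,  2.05113622e-03],
       [-2.06255734e-03, -1.87927371e-04, -9.99997855e-01]]), 'ft_force': array([-0.37664379,  0.67759295,  0.23356941]), 'wrist_torque': array([ 0.05974064, -0.04261482, -0.02679307]), 'gripper_width': 0.08555003194153359} 0.022
```

View pics/top0.png

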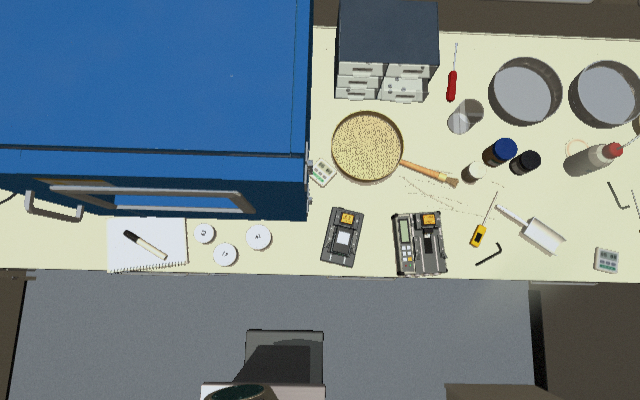

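View pics/side0.png

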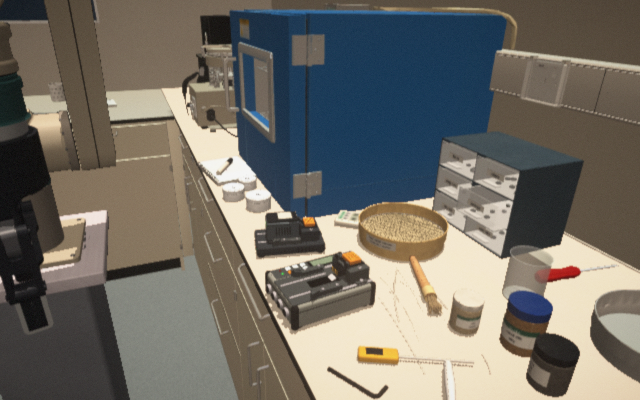

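Run:
```python
from h import *
c=dict(np.load("top0.npz")); s=dict(np.load("side0.npz"))
for n,k in (("top",c),("side",s)):
    W=k["W"]; hsv=cv2.cvtColor(k["img"],cv2.COLOR_RGB2HSV)
    m=((hsv[...,0]>8)&(hsv[...,0]<24)&(hsv[...,1]>170)&(hsv[...,2]>140)).astype(np.uint8)
    N,L,st,ce=cv2.connectedComponentsWithStats(m)
    for i in range(1,N):
        if st[i,4]>20:
            w=W[L==i]; print(n,ce[i].round(1),st[i],np.nanmedian(w,0).round(4),np.nanpercentile(w[:,2],[10,50,90]).round(3))
W=c["W"]
# structures: high points per device
for nm,(u0,u1,v0,v1) in {"ch":(315,370,200,272),"lg":(385,452,205,282)}.items():
    w=W[v0:v1,u0:u1].reshape(-1,3); w=w[np.isfinite(w[:,0])]
    print(nm,np.histogram(w[:,2],np.arange(-.005,.13,.005)))
    for lo in (0.012,):
        p=w[(w[:,2]>lo)]; r=cv2.minAreaRect((p[:,:2]*1000).astype(np.float32)); print(lo,r)
for (u,v) in [(240,390),(320,100),(308,218),(600,260)]: print(u,v,W[v,u].round(3))
crop=c["img"][195:285,305:460]; cv2.imwrite("pics/crop.png",cv2.resize(crop,None,fx=5,fy=5,interpolation=cv2.INTER_CUBIC)[...,::-1])
```

```text
top [429.  218.9] [423 215  12   9  76] [ 0.5816 -0.4138  0.0877] [0.086 0.088 0.09 ]
top [474.8 233.9] [471 225   9  19  25] [ 0.553  -0.5626  0.0135] [0.012 0.013 0.016]
side [308.7 221.2] [303 218  12   8  73] [ 0.5775 -0.2132  0.0612] [0.058 0.061 0.063]
side [351.3 257.2] [342 252  19  11 129] [ 0.5768 -0.4192  0.0868] [0.084 0.087 0.088]
side [378.7 355.3] [359 347  39  15 389] [ 0.5482 -0.5812  0.0131] [0.007 0.013 0.015]
ch (array([1221,  851,    5,   11,    6,  288,  403,   92,  131,   24,   41,
        194,   42,  102,   33,   86,  352,   44,    0,    0,    0,    0,
          0,    0,    0,    0]), array([-0.005,  0.   ,  0.005,  0.01 ,  0.015,  0.02 ,  0.025,  0.03 ,
        0.035,  0.04 ,  0.045,  0.05 ,  0.055,  0.06 ,  0.065,  0.07 ,
        0.075,  0.08 ,  0.085,  0.09 ,  0.095,  0.1  ,  0.105,  0.11 ,
        0.115,  0.12 ,  0.125]))
0.012 ((536.6156005859375, -195.12478637695312), (90.2326431274414, 152.08331298828125), 78.26233673095703)
lg (array([1122,  691,    3,   23,   21,   30,   39,   56,   39,   66,  596,
       1436,  109,  166,   59,   66,  186,   58,  104,   11,    0,    0,
          0,    0,    0,    0]), array([-0.005,  0.   ,  0.005,  0.01 ,  0.015,  0.02 ,  0.025,  0.03 ,
        0.035,  0.04 ,  0.045,  0.05 ,  0.055,  0.06 ,  0.065,  0.07 ,
        0.075,  0.08 ,  0.085,  0.09 ,  0.095,  0.1  ,  0.105,  0.11 ,
        0.115,  0.12 ,  0.125]))
0.012 ((519.8482055664062, -400.9619445800781), (169.12232971191406, 126.7421646118164), 5.174130439758301)
240 390 [0.199 0.023 0.219]
320 100 [ 0.938 -0.126  0.   ]
308 218 [ 0.587 -0.101 -0.004]
600 260 [ 0.49  -0.906  0.019]
```

View pics/crop.png

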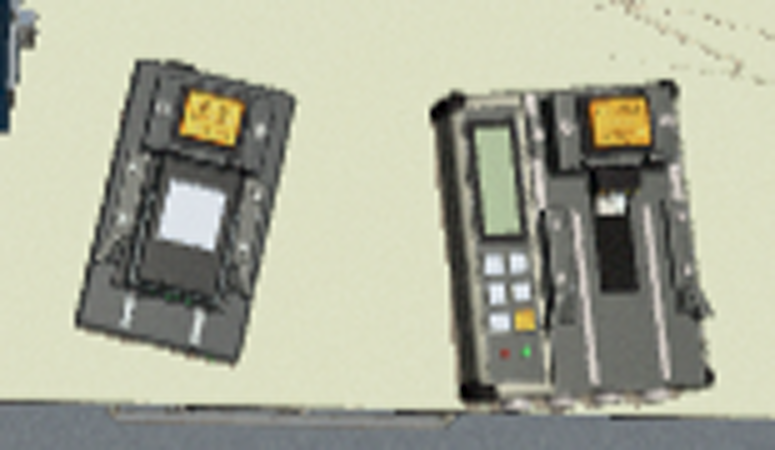

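Run:
```python
from h import *
c=dict(np.load("top0.npz")); W=c["W"]
def reg(u0,u1,v0,v1,lo,hi):
    w=W[v0:v1,u0:u1].reshape(-1,3); return w[(w[:,2]>lo)&(w[:,2]<hi)]
def R(p,n):
    r=cv2.minAreaRect((p[:,:2]*1000).astype(np.float32)); print(n,len(p),np.round(r[0],1),np.round(r[1],1),round(r[2],2),"mean",(p.mean(0)*1000).round(1)); return r
R(reg(315,370,200,272,.0735,.086),"packtop")
R(reg(315,370,200,272,.02,.09),"charger")
R(reg(385,452,205,282,.042,.1),"logger>42")
R(reg(385,452,205,282,.074,.1),"lghead")
R(reg(385,452,205,282,.084,.1),"lgbutton")
p=reg(385,452,205,282,.056,.07); R(p,"lglips")
# in logger frame
a=np.radians(5.2); X=np.array([np.cos(a),np.sin(a)]);Y=np.array([-X[1],X[0]]); o=np.array([.5198,-.4010])
q=np.c_[(p[:,:2]-o)@X,(p[:,:2]-o)@Y]*1000
print(np.histogram(q[:,1],np.arange(-70,70,4))); print(np.histogram(q[:,0],np.arange(-90,95,8)))
for ang in (4.5,5,5.5,6): # dark centre slot not used; edges of case
    pass
# orange via pixel rays
g=c["img"]; hsv=cv2.cvtColor(g,cv2.COLOR_RGB2HSV)
for nm,(u0,u1,v0,v1,h) in {"chb":(335,360,208,228,.062),"lgb":(415,445,210,228,.088)}.items():
    m=((hsv[...,0]>8)&(hsv[...,0]<28)&(hsv[...,1]>110)&(hsv[...,2]>110)); k=np.zeros_like(m); k[v0:v1,u0:u1]=m[v0:v1,u0:u1]
    v,u=np.nonzero(k); P=np.array([ray(c,x,y,h) for x,y in zip(u,v)]); R(P,nm)
# white label
m=(hsv[...,1]<40)&(hsv[...,2]>190); k=np.zeros_like(m); k[228:248,332:354]=m[228:248,332:354]; v,u=np.nonzero(k)
R(np.array([ray(c,x,y,.078) for x,y in zip(u,v)]),"label")
```

```text
packtop 428 [ 521.2 -191.2] [44.  66.9] 78.08 mean [ 520.2 -191.5   77.6]
charger 1832 [ 536.7 -195.1] [ 90.2 151.9] 78.26 mean [ 532.4 -192.8   47.3]
logger>42 2843 [ 523.  -401.4] [162.9 125.5] 5.21 mean [ 520.2 -397.9   56.5]
lghead 376 [ 574.6 -413.4] [48.3 65.1] 4.99 mean [ 577.3 -411.7   81.4]
lgbutton 123 [ 574.8 -412.7] [33.8 40.4] 6.77 mean [ 577.1 -412.4   87.6]
lglips 292 [ 534.9 -410.2] [128.5  90.5] 9.07 mean [ 520.7 -413.4   62.3]
(array([ 0,  0,  3, 20, 34, 37, 18,  2,  2,  1,  0,  4,  2,  6,  1,  5,  3,
        2,  1,  8, 40, 48, 44,  9,  0,  0,  2,  0,  0,  0,  0,  0,  0,  0]), array([-70, -66, -62, -58, -54, -50, -46, -42, -38, -34, -30, -26, -22,
       -18, -14, -10,  -6,  -2,   2,   6,  10,  14,  18,  22,  26,  30,
        34,  38,  42,  46,  50,  54,  58,  62,  66]))
(array([ 0,  0,  0,  0,  0,  7, 31, 26, 29, 32, 28, 29, 30, 23, 10, 13,  5,
        8, 11,  5,  5,  0,  0]), array([-90, -82, -74, -66, -58, -50, -42, -34, -26, -18, -10,  -2,   6,
        14,  22,  30,  38,  46,  54,  62,  70,  78,  86,  94]))
chb 106 [ 580.4 -204.4] [29.3 24.6] 77.01 mean [ 580.3 -204.2   62. ]
lgb 110 [ 581.4 -412.5] [23.4 29. ] 1.63 mean [ 581.1 -413.    88. ]
label 129 [ 525.9 -200.2] [43.3 28.6] 77.52 mean [ 527.1 -193.3   78. ]
```

Call:
step_arm(rows=[-2.4, -4.3, 0.3, -0.16, 1, -4.9, -8.6, 0.6, -0.32, 1, -7.3, -12.9, 1, -0.48, 1, -9.8, -17.3, 2, -0.64, 1, -12.2, -21.6, 3, -0.8, 1, -14.6, -25.9, 4, -0.96, 1, -17.1, -30.2, 5, -1.12, 1, -19.5, -34.5, 6, -1.28, 1, -22, -38.8, 7, -1.44, 1, -24.4, -43.2, 7, -1.6, 1, -26.9, -47.5, 7, -1.76, 1, -29.3, -51.8, 7, -1.9, 1], newtons=40)

```text
t: 1.6
eef_pos: [0.5807, -0.2038, 0.1827]
orientation: [[0.845, 0.535, -0.001], [0.535, -0.845, 0.0], [-0.001, -0.001, -1.0]]
ft_force: [0.2, -1.1, 0.8]
gripper_width: -0.0002
```

Call:
step_arm(rows=[0, 0, 0, -0.16, 1, 0, 0, 0, -0.32, 1, 0, 0, 0, -0.48, 1, 0, 0, 0, -0.64, 1, 0, 0, 0, -0.8, 1, 0, 0, 0, -0.805, 1, 0, 0, 0, -0.805, 1])

```text
t: 2.48
eef_pos: [0.5798, -0.2052, 0.183]
orientation: [[0.207, 0.978, -0.001], [0.978, -0.207, 0.0], [0.0, -0.001, -1.0]]
ft_force: [0.9, 0.8, 0.7]
gripper_width: 0.0001
```

```bash
cat >> h.py <<'E'
def to(p,ang):
    """shift (cm, tool axes) and turn to bring TCP to p with tool x at heading ang (deg)"""
    s=env.state(); R=s["orientation"]; e=s["eef_pos"]; f=s["ft_force"]
    h=np.degrees(np.arctan2(R[1,0],R[0,0])); d=(ang-h+180)%360-180
    print("t",round(s["t"],2),"pos",(e*1000).round(1),"head",h.round(2),"Rz",R[:,2].round(4),"f",np.round(f,2),"w",round(s["gripper_width"]*1000,1))
    print("shift cm",((np.array(p)-e)@R*100).round(2),"turn",round(-np.radians(d),4))
E
python3 - <<'E'
from h import *
to([.580,-.2043,.10],78.2)
c=cam("side"); im=c["img"][170:290,215:400]; cv2.imwrite("pics/s1.png",cv2.resize(im,None,fx=4,fy=4,interpolation=cv2.INTER_CUBIC)[...,::-1])
E
```

```text
t 2.48 pos [ 579.8 -205.2  183. ] head 78.03 Rz [-6.e-04  3.e-04 -1.e+00] f [0.92 0.76 0.67] w 0.1
shift cm [0.09 0.01 8.3 ] turn -0.0031
```

View pics/s1.png

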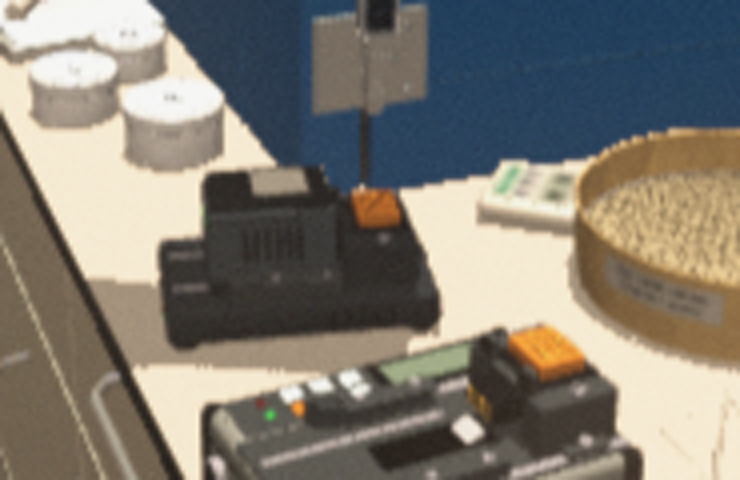

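The fingertips, at crop pixel (378,30), stand straight above the charger's button at (376,205). I'm going down in stages.

Call:
step_arm(rows=[0.1, 0, 2, 0, 1, 0.1, 0, 4, 0, 1, 0.1, 0, 6, 0, 1, 0.1, 0, 8, 0, 1, 0.1, 0, 9.3, 0, 1, 0.1, 0, 9.5, 0, 1, 0.1, 0, 9.5, 0, 1])

```text
t: 3.4
eef_pos: [0.5806, -0.2045, 0.0888]
orientation: [[0.206, 0.979, 0.001], [0.979, -0.206, -0.0], [-0.0, 0.001, -1.0]]
ft_force: [-0.1, 0.5, 1.0]
gripper_width: 0.0001
```

Call:
step_arm(rows=[0, 0, 0.1, 0, 1, 0, 0, 0.2, 0, 1, 0, 0, 0.3, 0, 1, 0, 0, 0.35, 0, 1, 0, 0, 0.35, 0, 1])

```text
t: 4.03
eef_pos: [0.5801, -0.2042, 0.0847]
orientation: [[0.205, 0.979, -0.0], [0.979, -0.205, 0.0], [0.0, -0.0, -1.0]]
ft_force: [0.3, 0.6, -0.8]
gripper_width: 0.0001
```

Call:
step_arm(rows=[0, 0, 0.05, 0, 1, 0, 0, 0.1, 0, 1, 0, 0, 0.15, 0, 1, 0, 0, 0.2, 0, 1, 0, 0, 0.2, 0, 1])

```text
t: 4.65
eef_pos: [0.5803, -0.2043, 0.083]
orientation: [[0.205, 0.979, 0.0], [0.979, -0.205, -0.0], [-0.0, 0.0, -1.0]]
ft_force: [-0.5, 0.7, 3.0]
gripper_width: 0.0
```

Call:
step_arm(rows=[0, 0, 0.1, 0, 1, 0, 0, 0.2, 0, 1, 0, 0, 0.25, 0, 1, 0, 0, 0.3, 0, 1, 0, 0, 0.3, 0, 1])

```text
t: 5.28
eef_pos: [0.5803, -0.2044, 0.0799]
orientation: [[0.205, 0.979, 0.0], [0.979, -0.205, -0.0], [-0.0, 0.0, -1.0]]
ft_force: [-0.5, 0.4, 3.1]
gripper_width: 0.0001
```

Call:
step_arm(rows=[0, 0, 0.05, 0, 1, 0, 0, 0.1, 0, 1, 0, 0, 0.1, 0, 1])

```text
t: 5.65
eef_pos: [0.5803, -0.2044, 0.0789]
orientation: [[0.205, 0.979, 0.0], [0.979, -0.205, -0.0], [-0.0, 0.0, -1.0]]
ft_force: [0.3, -0.4, 2.5]
gripper_width: 0.0001
```

Call:
step_arm(rows=[0, 0, 0.03, 0, 1, 0, 0, 0.06, 0, 1, 0, 0, 0.06, 0, 1])

```text
t: 6.02
eef_pos: [0.5803, -0.2044, 0.0783]
orientation: [[0.205, 0.979, 0.0], [0.979, -0.205, -0.0], [-0.0, 0.0, -1.0]]
ft_force: [-0.9, 0.3, 3.7]
gripper_width: 0.0001
```

```bash
cat >> h.py <<'E'
def pack(c,u0,u1,v0,v1,lo,hi):
    w=c["W"][v0:v1,u0:u1].reshape(-1,3); p=w[(w[:,2]>lo)&(w[:,2]<hi)]
    r=cv2.minAreaRect((p[:,:2]*1000).astype(np.float32)); print("rect",len(p),np.round(r[0],1),np.round(r[1],1),round(r[2],2)); return r
E
python3 - <<'E'
from h import *
to([.58,-.2043,.077],78.2)
for i in (0,1):
    c=dict(np.load("side0.npz")) if i==0 else cam("side")
    hsv=cv2.cvtColor(c["img"],cv2.COLOR_RGB2HSV)
    sub=(slice(205,225),slice(255,303))
    m=(c["W"][sub][...,2]>.072)&(c["W"][sub][...,2]<.083)
    w=c["W"][sub][m]; print(len(w),np.median(w,0).round(4),w[:,0].min().round(4),w[:,0].max().round(4))
E
```

```text
t 6.03 pos [ 580.3 -204.4   78.3] head 78.15 Rz [ 2.e-04 -1.e-04 -1.e+00] f [-0.86  0.33  3.66] w 0.1
shift cm [-0.   -0.03  0.13] turn -0.0009
315 [ 0.5172 -0.1993  0.0774] 0.482 0.555
316 [ 0.5087 -0.1975  0.0774] 0.4754 0.5445
```

Call:
step_arm(rows=[0, 0, -1, 0, 1, 0, 0, -3.5, 0, 1, 0, 0, -6.5, 0, 0.5, 0, -2, -8, 0, 0, 0, -5, -8, 0, 0, 0, -7.3, -8, 0, 0, 0, -7.3, -8, 0, 0, 0, -7.3, -8, 0, 0])

```text
t: 7.08
eef_pos: [0.5094, -0.1896, 0.1584]
orientation: [[0.205, 0.979, 0.001], [0.979, -0.205, -0.0], [-0.0, 0.001, -1.0]]
ft_force: [0.2, 0.3, 0.5]
gripper_width: 0.0852
```

Run:
```python
from h import *
to([.5088,-.1892,.063],78.2)
c=cam("top"); pack(c,315,370,200,272,.0735,.083)
cv2.imwrite("pics/t2.png",cv2.resize(c["img"][195:285,305:460],None,fx=5,fy=5)[...,::-1])
c=cam("side"); cv2.imwrite("pics/s2.png",cv2.resize(c["img"][150:290,215:400],None,fx=4,fy=4)[...,::-1])
```

```text
t 7.08 pos [ 509.4 -189.6  158.4] head 78.15 Rz [ 9.e-04 -4.e-04 -1.e+00] f [0.19 0.26 0.49] w 85.2
shift cm [ 0.03 -0.08  9.54] turn -0.0009
rect 0 [0. 0.] [0. 0.] 0.0
```

View pics/s2.png

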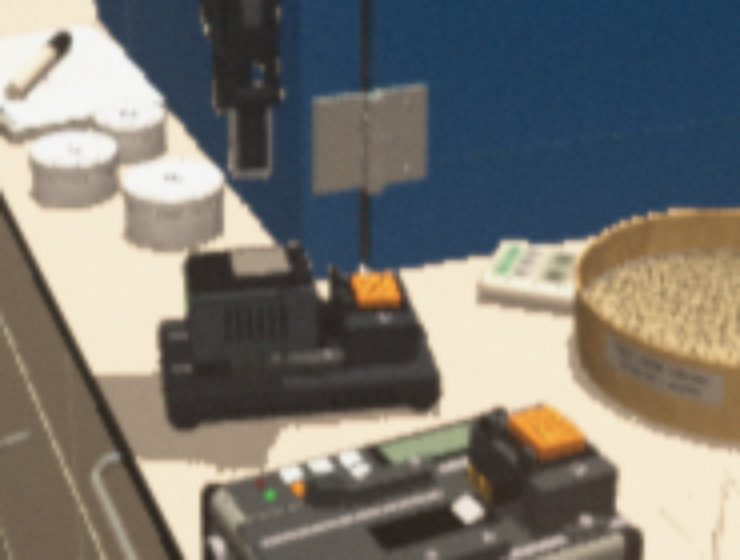

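The pack, at crop pixels (185–330, 245–360), has sprung back with the button up again, and the open fingers are above it. I'll lower them and grip.

Call:
step_arm(rows=[0, 0, 2, 0, 0, 0, 0, 4, 0, 0, 0, 0, 6, 0, 0, 0, 0, 8, 0, 0, 0, 0, 9, 0, 0, 0, 0, 9.5, 0, 0, 0, 0, 9.5, 0, 0], newtons=50)

```text
t: 8.05
eef_pos: [0.5091, -0.1894, 0.0633]
orientation: [[0.205, 0.979, 0.0], [0.979, -0.205, -0.0], [-0.0, 0.0, -1.0]]
ft_force: [0.1, 0.5, 1.0]
gripper_width: 0.0852
```

Call:
step_arm(rows=[0, 0, 0, 0, 0.3, 0, 0, 0, 0, 0.4, 0, 0, 0, 0, 0.6, 0, 0, 0, 0, 1, 0, 0, 0, 0, 1, 0, 0, 0, 0, 1])

```text
t: 8.8
eef_pos: [0.5093, -0.1896, 0.064]
orientation: [[0.205, 0.979, 0.001], [0.979, -0.205, -0.001], [-0.0, 0.001, -1.0]]
ft_force: [0.1, 0.1, 6.1]
gripper_width: 0.0493
```

Call:
step_arm(rows=[0, -0.5, -0.05, 0, 1, 0, -1.2, -0.05, 0, 1, 0, -2, -0.05, 0, 1, 0, -2.8, -0.05, 0, 1, 0, -3.6, -0.05, 0, 1, 0, -4.4, -0.05, 0, 1, 0, -5.2, -0.05, 0, 1, 0, -5.8, -0.05, 0, 1, 0, -6.2, -0.05, 0, 1, 0, -6.2, -0.05, 0, 1])

```text
t: 10.05
eef_pos: [0.4472, -0.1762, 0.0632]
orientation: [[0.205, 0.979, -0.001], [0.979, -0.205, 0.001], [0.0, -0.001, -1.0]]
ft_force: [0.4, -0.3, -1.7]
gripper_width: 0.0494
```

Run:
```python
from h import *
to([.5,-.2,.1],78.2)
c=cam("side"); m=(c["W"][...,2]>.07)&(c["W"][...,2]<.083)&(c["W"][...,1]>-.24)&(c["W"][...,1]<-.13)&(c["W"][...,0]<.53)
w=c["W"][m]; print(len(w),np.median(w,0).round(4),w[:,0].min().round(4),w[:,0].max().round(4))
cv2.imwrite("pics/s3.png",cv2.resize(c["img"][150:290,180:365],None,fx=4,fy=4)[...,::-1])
```

```text
t 10.05 pos [ 447.2 -176.2   63.2] head 78.14 Rz [-1.3e-03  8.0e-04 -1.0e+00] f [ 0.4  -0.34 -1.72] w 49.4
shift cm [-1.25  5.65 -3.69] turn -0.001
281 [ 0.4434 -0.1896  0.077 ] 0.4117 0.4847
```

View pics/s3.png

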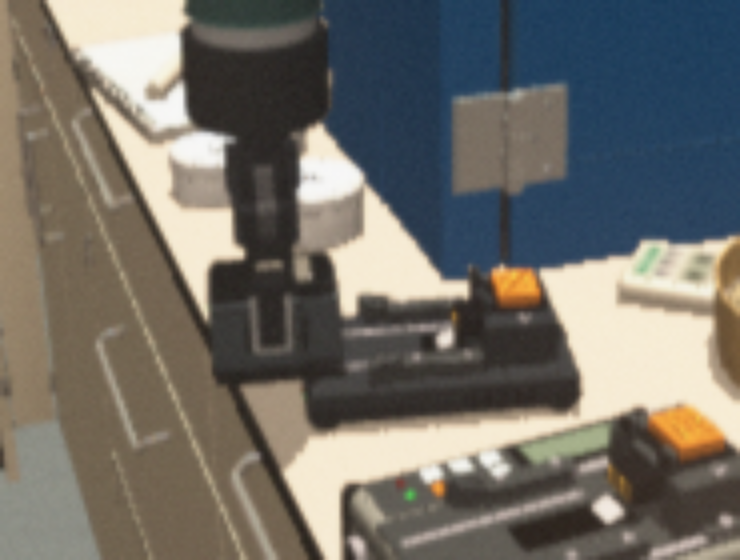

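Call:
step_arm(rows=[0, 0, -1, 0, 1, 0, 0, -3, 0, 1, 0, 0, -6, 0, 1, -2, 0.3, -9, -0.03, 1, -5, 0.9, -10, -0.06, 1, -9, 1.6, -10, -0.11, 1, -13, 2.3, -10, -0.16, 1, -17, 3, -10, -0.21, 1, -21, 3.7, -10, -0.26, 1, -24, 4.2, -10, -0.298, 1, -24.6, 4.3, -10, -0.298, 1, -24.6, 4.3, -10, -0.298, 1])

```text
t: 11.6
eef_pos: [0.4396, -0.4259, 0.1638]
orientation: [[-0.09, 0.996, -0.0], [0.996, 0.09, 0.001], [0.001, -0.0, -1.0]]
ft_force: [0.3, 0.5, -2.4]
gripper_width: 0.0495
```

Run:
```python
from h import *
to([.4387,-.4254,.105],95.2)
```

```text
t 11.6 pos [ 439.6 -425.9  163.8] head 95.19 Rz [-1.e-04  8.e-04 -1.e+00] f [ 0.3   0.46 -2.41] w 49.5
shift cm [ 0.06 -0.08  5.88] turn -0.0002
```

Call:
step_arm(rows=[0.05, -0.05, 2, 0, 1, 0.05, -0.05, 4, 0, 1, 0.05, -0.05, 6, 0, 1, 0.05, -0.05, 6.9, 0, 1, 0.05, -0.05, 7.1, 0, 1, 0.05, -0.05, 7.1, 0, 1])

```text
t: 12.35
eef_pos: [0.4395, -0.4258, 0.0934]
orientation: [[-0.091, 0.996, 0.001], [0.996, 0.091, -0.001], [-0.001, 0.001, -1.0]]
ft_force: [0.5, 0.1, -3.0]
gripper_width: 0.0495
```

Run:
```python
from h import *
to([.4387,-.4254,.0895],95.2)
for n,(a,b,d,e) in {"top":(195,285,375,470),"side":(190,330,215,400)}.items():
    c=cam(n); k=c["img"][a:b,d:e]; cv2.imwrite(f"pics/{n}4.png",cv2.resize(k,None,fx=4,fy=4,interpolation=cv2.INTER_CUBIC)[...,::-1])
    if n=="side":
        W=c["W"]; m=(W[...,2]>.06)&(W[...,2]<.11)&(W[...,1]>-.47)&(W[...,1]<-.36)&(W[...,0]<.49)&(W[...,0]>.38)
        w=W[m]; t=w[w[:,2]>.1]; print(len(t),np.nanpercentile(t,[1,50,99],axis=0).round(4))
a,b=[cv2.imread(f"pics/{n}4.png") for n in("top","side")]
H=max(a.shape[0],b.shape[0]); f=lambda i:cv2.copyMakeBorder(i,0,H-i.shape[0],0,0,0)
cv2.imwrite("pics/both4.png",cv2.resize(np.hstack([f(a),f(b)]),(800,int(H*800/(a.shape[1]+b.shape[1])))))
```

```text
t 12.35 pos [ 439.5 -425.8   93.4] head 95.25 Rz [ 7.e-04 -7.e-04 -1.e+00] f [ 0.49  0.1  -3.05] w 49.5
shift cm [ 0.04 -0.08  0.39] turn 0.0008
444 [[ 0.4066 -0.4648  0.1003]
 [ 0.4249 -0.4351  0.1065]
 [ 0.473  -0.3992  0.1094]]
```

View pics/both4.png

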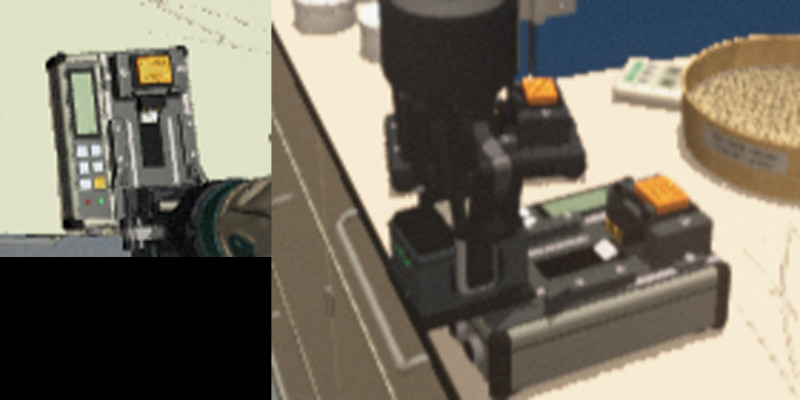

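Call:
step_arm(rows=[0.04, -0.3, 0, 0, 1, 0.04, -0.3, 0.1, 0, 1, 0.04, -0.3, 0.2, 0, 1, 0.04, -0.3, 0.25, 0, 1, 0.04, -0.3, 0.25, 0, 1])

```text
t: 13.08
eef_pos: [0.4361, -0.4256, 0.0901]
orientation: [[-0.091, 0.996, -0.0], [0.996, 0.091, 0.0], [0.0, -0.0, -1.0]]
ft_force: [0.3, 0.1, -2.0]
gripper_width: 0.0494
```

Call:
step_arm(rows=[0, 0, 0.05, 0, 1, 0, 0, 0.1, 0, 1, 0, 0, 0.15, 0, 1, 0, 0, 0.15, 0, 1])

```text
t: 13.58
eef_pos: [0.4363, -0.4258, 0.0892]
orientation: [[-0.091, 0.996, 0.001], [0.996, 0.091, -0.001], [-0.001, 0.0, -1.0]]
ft_force: [-0.8, 0.2, 0.7]
gripper_width: 0.0493
```

Call:
step_arm(rows=[0, 0.3, -0.04, 0, 1, 0, 0.6, -0.04, 0, 1, 0, 0.9, -0.04, 0, 1, 0, 1.2, -0.04, 0, 1, 0, 1.2, -0.04, 0, 1])

```text
t: 14.2
eef_pos: [0.4487, -0.4248, 0.0895]
orientation: [[-0.091, 0.996, 0.001], [0.996, 0.091, -0.001], [-0.001, 0.001, -1.0]]
ft_force: [0.0, 0.4, 1.7]
gripper_width: 0.0492
```

Call:
step_arm(rows=[0, 0.4, 0, 0, 1, 0, 0.8, 0, 0, 1, 0, 1.2, 0, 0, 1, 0, 1.6, 0, 0, 1, 0, 1.6, 0, 0, 1])

```text
t: 14.82
eef_pos: [0.4649, -0.4234, 0.0897]
orientation: [[-0.091, 0.996, 0.001], [0.996, 0.091, -0.001], [-0.001, 0.001, -1.0]]
ft_force: [-0.8, 0.4, 5.3]
gripper_width: 0.049
```

Call:
step_arm(rows=[0, 0.4, -0.06, 0, 1, 0, 0.8, -0.06, 0, 1, 0, 1.2, -0.06, 0, 1, 0, 1.6, -0.06, 0, 1, 0, 1.6, -0.06, 0, 1])

```text
t: 15.45
eef_pos: [0.4808, -0.4217, 0.09]
orientation: [[-0.092, 0.996, 0.001], [0.996, 0.092, -0.0], [-0.0, 0.001, -1.0]]
ft_force: [-0.1, -0.1, 4.7]
gripper_width: 0.0493
```

Call:
step_arm(rows=[0, 0.3, 0, 0, 1, 0, 0.6, 0, 0, 1, 0, 0.9, 0, 0, 1, 0, 1.0, 0, 0, 1])

```text
t: 15.95
eef_pos: [0.4899, -0.4208, 0.0899]
orientation: [[-0.091, 0.996, -0.0], [0.996, 0.091, -0.0], [-0.0, -0.001, -1.0]]
ft_force: [-2.2, -0.2, 5.1]
gripper_width: 0.0496
```

Call:
step_arm(rows=[0, 0.2, -0.03, 0, 1, 0, 0.4, -0.03, 0, 1, 0, 0.6, -0.03, 0, 1, 0, 0.8, -0.03, 0, 1, 0, 0.8, -0.03, 0, 1])

```text
t: 16.58
eef_pos: [0.4982, -0.42, 0.09]
orientation: [[-0.091, 0.996, 0.001], [0.996, 0.091, -0.0], [-0.0, 0.001, -1.0]]
ft_force: [-1.2, -1.1, 3.0]
gripper_width: 0.0495
```

Call:
step_arm(rows=[0, 0.15, 0, 0, 1, 0, 0.3, 0, 0, 1, 0, 0.45, 0, 0, 1, 0, 0.6, 0, 0, 1, 0, 0.6, 0, 0, 1])

```text
t: 17.2
eef_pos: [0.5039, -0.4195, 0.09]
orientation: [[-0.091, 0.996, 0.0], [0.996, 0.091, -0.0], [-0.0, 0.0, -1.0]]
ft_force: [-1.8, -1.8, 2.7]
gripper_width: 0.049
```

Call:
step_arm(rows=[0, 0.1, 0, 0, 1, 0, 0.2, 0, 0, 1, 0, 0.3, 0, 0, 1, 0, 0.4, 0, 0, 1, 0, 0.4, 0, 0, 1])

```text
t: 17.82
eef_pos: [0.5082, -0.4191, 0.0901]
orientation: [[-0.091, 0.996, 0.001], [0.996, 0.091, -0.0], [-0.0, 0.001, -1.0]]
ft_force: [-0.4, -2.0, 2.5]
gripper_width: 0.0492
```

Call:
step_arm(rows=[0, 0.1, 0, 0, 1, 0, 0.2, 0, 0, 1, 0, 0.3, 0, 0, 1, 0, 0.3, 0, 0, 1])

```text
t: 18.32
eef_pos: [0.5095, -0.419, 0.0899]
orientation: [[-0.09, 0.996, -0.003], [0.996, 0.09, -0.001], [-0.0, -0.003, -1.0]]
ft_force: [-5.2, -3.5, 4.1]
gripper_width: 0.0495
```

Call:
step_arm(rows=[0, 0.1, 0, 0, 1, 0, 0.2, 0, 0, 1, 0, 0.2, 0, 0, 1])

```text
t: 18.7
eef_pos: [0.5112, -0.4188, 0.0898]
orientation: [[-0.09, 0.996, -0.004], [0.996, 0.09, -0.001], [-0.0, -0.004, -1.0]]
ft_force: [-4.6, -2.8, 4.2]
gripper_width: 0.0495
```

Call:
step_arm(rows=[-0.03, 0.1, 0, 0, 1, -0.05, 0.2, 0, 0, 1, -0.05, 0.3, 0, 0, 1, -0.05, 0.3, 0, 0, 1])

```text
t: 19.2
eef_pos: [0.5138, -0.4186, 0.0898]
orientation: [[-0.09, 0.996, -0.005], [0.996, 0.09, 0.0], [0.001, -0.005, -1.0]]
ft_force: [-5.5, -2.4, 4.2]
gripper_width: 0.0493
```

Call:
step_arm(rows=[0, 0.1, 0, 0, 1, 0, 0.2, 0, 0, 1, 0, 0.2, 0, 0, 1])

```text
t: 19.58
eef_pos: [0.5155, -0.4185, 0.0898]
orientation: [[-0.09, 0.996, -0.005], [0.996, 0.09, 0.0], [0.001, -0.005, -1.0]]
ft_force: [-6.0, -2.4, 4.7]
gripper_width: 0.0491
```

Call:
step_arm(rows=[0, 0.1, 0, 0, 1, 0, 0.15, 0, 0, 1, 0, 0.15, 0, 0, 1])

```text
t: 19.95
eef_pos: [0.5169, -0.4183, 0.0898]
orientation: [[-0.09, 0.996, -0.005], [0.996, 0.09, 0.0], [0.001, -0.005, -1.0]]
ft_force: [-7.5, -2.7, 6.1]
gripper_width: 0.0494
```

Call:
step_arm(rows=[0, 0.05, 0, 0, 1, 0, 0.1, 0, 0, 1, 0, 0.1, 0, 0, 1])

```text
t: 20.32
eef_pos: [0.5176, -0.4183, 0.0897]
orientation: [[-0.09, 0.996, -0.006], [0.996, 0.09, -0.0], [0.001, -0.006, -1.0]]
ft_force: [-6.6, -1.7, 5.8]
gripper_width: 0.0496
```

Call:
step_arm(rows=[0, 0.05, 0, 0, 1, 0, 0.1, 0, 0, 1, 0, 0.1, 0, 0, 1])

```text
t: 20.7
eef_pos: [0.5185, -0.4182, 0.0897]
orientation: [[-0.09, 0.996, -0.006], [0.996, 0.09, -0.0], [0.0, -0.006, -1.0]]
ft_force: [-5.9, -2.1, 2.7]
gripper_width: 0.0493
```

Call:
step_arm(rows=[0, 0.05, 0, 0, 1, 0, 0.1, 0, 0, 1, 0, 0.1, 0, 0, 1])

```text
t: 21.08
eef_pos: [0.5193, -0.4181, 0.0896]
orientation: [[-0.09, 0.996, -0.007], [0.996, 0.09, -0.0], [0.0, -0.007, -1.0]]
ft_force: [-7.8, -2.9, 4.9]
gripper_width: 0.0493
```

Call:
step_arm(rows=[0, 0.05, 0, 0, 1, 0, 0.1, 0, 0, 1, 0, 0.1, 0, 0, 1])

```text
t: 21.45
eef_pos: [0.5199, -0.4181, 0.0896]
orientation: [[-0.09, 0.996, -0.008], [0.996, 0.09, -0.0], [0.0, -0.008, -1.0]]
ft_force: [-7.9, -3.8, 5.9]
gripper_width: 0.0495
```

Call:
step_arm(rows=[0, 0.05, 0, 0, 1, 0, 0.1, 0, 0, 1, 0, 0.1, 0, 0, 1])

```text
t: 21.82
eef_pos: [0.5199, -0.418, 0.0895]
orientation: [[-0.09, 0.996, -0.01], [0.996, 0.09, -0.0], [0.0, -0.01, -1.0]]
ft_force: [-11.3, -3.7, 6.5]
gripper_width: 0.049
```

Call:
step_arm(rows=[0, 0.05, 0, 0, 1, 0, 0.1, 0, 0, 1, 0, 0.1, 0, 0, 1])

```text
t: 22.2
eef_pos: [0.52, -0.418, 0.0895]
orientation: [[-0.09, 0.996, -0.012], [0.996, 0.09, -0.001], [0.0, -0.012, -1.0]]
ft_force: [-13.7, -3.8, 8.0]
gripper_width: 0.0493
```

Call:
step_arm(rows=[0, 0.05, 0, 0, 1, 0, 0.1, 0, 0, 1, 0, 0.1, 0, 0, 1])

```text
t: 22.58
eef_pos: [0.52, -0.418, 0.0894]
orientation: [[-0.089, 0.996, -0.014], [0.996, 0.089, -0.001], [0.0, -0.014, -1.0]]
ft_force: [-16.2, -3.7, 9.3]
gripper_width: 0.0491
```

Call:
step_arm(rows=[0, -0.2, 0, 0, 1, 0, -0.4, 0, 0, 1, 0, -0.6, 0, 0, 1, 0, -0.6, 0, 0, 1])

```text
t: 23.08
eef_pos: [0.5188, -0.4181, 0.0895]
orientation: [[-0.091, 0.996, -0.003], [0.996, 0.091, 0.001], [0.001, -0.003, -1.0]]
ft_force: [-5.4, -2.8, 3.0]
gripper_width: 0.0493
```

```bash
cat >> h.py <<'E'
def look(n):
    c=cam(n); W=c["W"]; m=(W[...,2]>.098)&(W[...,2]<.109)&(W[...,1]>-.46)&(W[...,1]<-.38)&(W[...,0]<.58)&(W[...,0]>.45)
    w=W[m]; print(n,len(w),np.nanpercentile(w,[2,50,98],axis=0).round(4) if len(w) else ""); return c
E
python3 - <<'E'
from h import *
to([.52,-.418,.16],95.2)
look("side")
E
```

```text
t 23.07 pos [ 518.8 -418.1   89.5] head 95.2 Rz [-3.2e-03  6.0e-04 -1.0e+00] f [-5.39 -2.8   3.02] w 49.3
shift cm [ 0.01  0.1  -7.05] turn -0.0001
side 407 [[ 0.487  -0.4561  0.0984]
 [ 0.5064 -0.4199  0.1031]
 [ 0.5331 -0.3908  0.1077]]
```

Call:
step_arm(rows=[0, -0.1, 0, 0, 1, 0, -0.2, 0, 0, 1, 0, -0.3, 0, 0, 1, 0, -0.3, 0, 0, 1])

```text
t: 23.62
eef_pos: [0.5176, -0.4183, 0.0897]
orientation: [[-0.091, 0.996, 0.001], [0.996, 0.091, 0.001], [0.001, 0.001, -1.0]]
ft_force: [-1.6, -1.1, 0.3]
gripper_width: 0.0495
```

Call:
step_arm(rows=[0, 0, 0, 0, 0.3, 0, 0, 0, 0, 0.2, 0, 0, 0, 0, 0, 0, 0, 0, 0, 0, 0, 0, 0, 0, 0])

```text
t: 24.25
eef_pos: [0.5174, -0.4186, 0.09]
orientation: [[-0.091, 0.996, 0.0], [0.996, 0.091, 0.0], [0.0, 0.0, -1.0]]
ft_force: [-0.4, 0.0, 0.4]
gripper_width: 0.0854
```

Run:
```python
from h import *
to([.52,-.418,.16],95.2)
look("side")
```

```text
t 24.25 pos [ 517.4 -418.6   90. ] head 95.23 Rz [ 3.e-04  1.e-04 -1.e+00] f [-0.41  0.02  0.43] w 85.4
shift cm [ 0.04  0.27 -7.  ] turn 0.0005
side 373 [[ 0.4854 -0.4413  0.0986]
 [ 0.5043 -0.4217  0.1033]
 [ 0.5394 -0.4007  0.105 ]]
```

Call:
step_arm(rows=[0, 0, -1, 0, 0, 0, 0, -3, 0, 0, 0, 0, -6, 0, 0, 0, 0, -9, 0, 0, 0, -3, -12, 0, 0, 0, -8, -14, 0, 0, 0, -12, -14, 0, 0, 0, -12, -14, 0, 0])

```text
t: 25.3
eef_pos: [0.396, -0.4301, 0.2324]
orientation: [[-0.088, 0.996, 0.001], [0.996, 0.088, -0.002], [-0.002, 0.001, -1.0]]
ft_force: [1.3, -0.3, -0.6]
gripper_width: 0.0851
```

Run:
```python
from h import *
to([.52,-.418,.16],95.2)
c=look("side"); t=look("top")
W=t["W"]; m=(W[...,2]>.098)&(W[...,2]<.11)&(W[...,1]>-.46)&(W[...,1]<-.38)&(W[...,0]<.58)&(W[...,0]>.45)
if m.any(): r=cv2.minAreaRect((W[m][:,:2]*1000).astype(np.float32)); print(r)
a=cv2.resize(t["img"][195:285,375:465],(400,400),interpolation=cv2.INTER_CUBIC); b=cv2.resize(c["img"][190:330,250:390],(400,400),interpolation=cv2.INTER_CUBIC)
cv2.imwrite("pics/end.png",np.hstack([a,b])[...,::-1])
```

```text
t 25.3 pos [ 396.  -430.1  232.4] head 95.06 Rz [ 0.0013 -0.0021 -1.    ] f [ 1.27 -0.29 -0.56] w 85.1
shift cm [ 0.13 12.45  7.26] turn -0.0025
side 590 [[ 0.4854 -0.4414  0.0983]
 [ 0.5155 -0.4238  0.1034]
 [ 0.549  -0.3989  0.1053]]
top 468 [[ 0.4877 -0.4376  0.0987]
 [ 0.5185 -0.4156  0.104 ]
 [ 0.5503 -0.3942  0.1074]]
((519.1377563476562, -416.2894592285156), (68.22331237792969, 46.33833312988281), 2.912842273712158)
```

View pics/end.png

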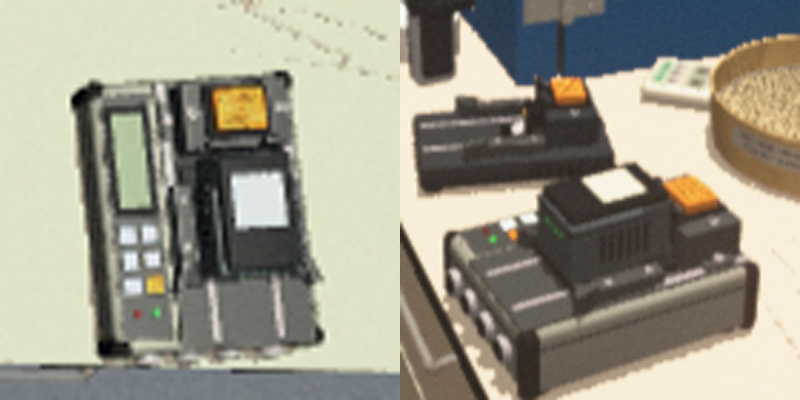

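Run:
```python
from h import *
def f(c,box,hb,hp,a):
    u0,u1,v0,v1=box; hsv=cv2.cvtColor(c["img"],cv2.COLOR_RGB2HSV); X=np.array([np.cos(np.radians(a)),np.sin(np.radians(a))])
    o=(hsv[...,0]>8)&(hsv[...,0]<28)&(hsv[...,1]>110)&(hsv[...,2]>110); w=(hsv[...,1]<45)&(hsv[...,2]>190)
    out=[]
    for m,h in((o,hb),(w,hp)):
        k=np.zeros(m.shape,np.uint8); k[v0:v1,u0:u1]=m[v0:v1,u0:u1]
        N,L,st,ce=cv2.connectedComponentsWithStats(k); i=1+np.argmax(st[1:,4]); out.append(ray(c,*ce[i],h)[:2]); print(st[i],end=" ")
    d=out[0]-out[1]; print("along %.1f mm across %.1f"%(1000*d@X,1000*(d[1]*X[0]-d[0]*X[1])))
c0=dict(np.load("top0.npz")); f(c0,(333,362,205,248),.062,.078,-11.8)
f(cam("top"),(415,452,210,260),.088,.104,5.2)
```

```text
[341 213  13  11 106] [333 205  29   8 131] along -27.4 mm across 2.7
[423 214  12  10 109] [415 210  37  50 493] along 31.4 mm across 32.3
```

Run:
```python
from h import *
def f(c,bo,bl,hb,hp,a):
    hsv=cv2.cvtColor(c["img"],cv2.COLOR_RGB2HSV); X=np.array([np.cos(np.radians(a)),np.sin(np.radians(a))])
    o=(hsv[...,0]>8)&(hsv[...,0]<28)&(hsv[...,1]>110)&(hsv[...,2]>110); g=c["img"].min(-1)>150
    out=[]
    for m,h,(u0,u1,v0,v1) in((o,hb,bo),(g,hp,bl)):
        v,u=np.nonzero(m[v0:v1,u0:u1]); print(len(u),u.min(),u.max(),v.min(),v.max(),end=" | "); out.append(ray(c,u.mean()+u0,v.mean()+v0,h)[:2])
    d=out[0]-out[1]; print("along %.1f across %.1f mm"%(1000*d@X,1000*(d[1]*X[0]-d[0]*X[1])))
f(dict(np.load("top0.npz")),(338,358,208,228),(335,353,228,248),.062,.078,-11.8)
f(cam("top"),(418,440,210,228),(424,443,229,250),.088,.104,5.2)
```

```text
106 3 15 5 15 | 134 2 14 3 16 | along 54.5 across 0.2 mm
110 5 16 4 13 | 148 3 18 0 16 | along 53.9 across 0.4 mm
```

```bash
python3 -c "
from h import *
print(env.sign_off())"
```

```text
the job is handed in; nothing more can be done
None
```

The battery pack is on the logger, and every check but one points to the catch holding it. I handed the job in at about 25 s of the 64 s allowed. The hand-in gives no verdict.

**What I did**
- **Button:** I pressed it about 5 mm with under 4 N, and the pack sprang back about 9 mm.
- **Slide off:** I gripped the pack across its sides, drew it off the charger and carried it to the logger.
- **Logger rail:** The terminals met the pack with about 5 N. After about 11 mm more the pack stopped moving, and I ended the push at 16 N. I felt no separate click.

**Last checks**
- **Hold on release:** The pack moved back about 2.4 mm with the hand as I eased off, and at most about 0.5 mm when the fingers opened. An uncaught pack would have moved 5 mm or more.
- **Distance from button to pack label:** This is 53.9 mm on the logger and was 54.5 mm at home on the charger. Sideways, the two agree within 0.2 mm.
- **Disagreement:** The coarser depth outline of the pack put it about 1.6 mm farther from the button than at home on the charger. It also read the pack's angle as 2.9°, against 5.2° for the logger, so turned by about 0.04 rad (limit 0.06). I took this as the coarseness of the outline, because the label measurement agreed.
- **Other things on the bench:** I moved nothing near the tins or timer and saw no change in the pictures, but I did not measure them again.

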